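# Move the spice jars into the new rack in the same order

## Robot

A 7-joint arm with a two-finger parallel gripper is mounted at the origin on a cart in front of the work surface, level with it; the furniture and walls round the work are solid. World frame = base frame: x ahead of the robot, y to its left, z up, the work surface at z = 0. Lengths are in m, angles in degrees, forces in N, time in s.
With the tool pointing down it reaches from about 0.35 to 0.9 m from the base axis. Payload 8.1 kg.
Tool frame: the origin (TCP) lies at the very end of the fingers, on their centre line; the grasp point (between the pads) lies 19 mm behind it; z points along the fingers, y is the line along which they close (so a half turn about z gives the same grasp; the last joint's range is limited). The gripper opens to 85 mm and grips with 20 to 120 N. Pads are 22 mm wide; open, the fingers measure 114 mm over their backs; the gripper's body (76 mm by 85 mm) begins 54 mm behind the grasp point. The pads swing forward as they close: fully open they stand 13 mm farther back than shut.
Start: joints at [65.168, 24.895, 1.432, 90.138, -0.665, 64.973, -4.303], TCP at [0.203, -0.591, 0.231] pointing down, gripper open.
Joint ranges: [-149.89, 149.89], [-25.12, 119.58], [-72.63, 75.52], [4.76, 147.25], [-75.54, 255.54], [6.69, 114.76], [-157.13, 157.13]. Speed limits (degrees/s): [127.2, 127.2, 172.46, 172.46, 180, 180, 180].

## Interface

Orientations are given as a 3x3 rotation matrix whose columns are the frame's x, y, z axes.
In Python, from workcell import manip gives the robot as it stands.
- The arm moves only by the shell command python3 -m handwheel 'ROWS' [OPENING] [FORCE]. ROWS is a JSON object whose one key "steps" holds a list of rows, each an object with "linear": the shift along the tool's x, y, z in mm, a list of three; "twist": the turn about the tool's z in degrees. In form: {"steps": [{"linear": [tx, ty, tz], "twist": twist}, ...]}. A call has 1 to 12 rows; each row is the pose to reach, as a shift and turn from the pose commanded when the call began, along the tool's axes at that moment; what a row does not reach only later rows make up. A row lasts 1/12 s, in which the tool goes at most 41.7 mm and 7.16 degrees, less where a joint would pass 70% of its speed; a pose out of reach is approached as far as the arm can. A call with a gripper value outside its range is refused whole. OPENING is the opening, from 0 (shut) to 1 (fully open), set as the call begins (- or left out, the last holds). The fingers move at their own pace and stop on an object; FORCE is the grip in N (left out, the last holds). Time passes only in rows, so rows that repeat a pose let the fingers close. It gives the time, the measured TCP pose, the force, the opening and the grip force at its end, in the units of the state.
- manip.state(): the state, without advancing time (a new reading comes with each control period).
- manip.grab_frame(name): name is "scene" or "side" or "wrist"; returns a dict with "color" (384x512x3 uint8, red, green, blue), "intrinsics" (3x3 intrinsics, pixels), "R" (3x3) and "t" (3): a world point X has camera coordinates R X + t. Camera axes: x right, y down, z forward; pixel columns grow to the right and rows downward; lengths in m; the calibration is good to about 2 mm. A picture is of the moment at which its call begins. There is no depth.
- manip.close_job(): hands the job in; it is judged then, once.
Trained networks look in a picture, given as the dict that the camera call returned (one of the last four; its "shot" number tells which), for a name from the list of things; names that differ only in an ending like _2 or _b are one class to them, and where a whole thing is asked for, a point or a joint stands for the part that bears it (a point fixed in the world has none). Each returns a list of dicts, best first, with "p" (0 to 1); they miss things now and then, are a little off and sometimes report something else, mostly with a low value. They report only what shows in the picture. A call takes as long as a camera call. They do not tell look-alikes from the thing itself.
- manip.recognise(label, picture): "extent" ([left, top, right, bottom] in pixels, round what is visible of it).
The state is a dict: "t": time; "joint_positions": joint angles; "joint_velocities": joint speeds; "joint_torque": joint torques, N m; "tool_pos": TCP position; "eef_rot": TCP orientation; "ft_force": force on the tool from outside, world axes, zero at the start; "wrist_torque": the same for the moment, N m; "width": finger opening in m; "grip_force": force on a finger pad.
Only numpy, scipy, OpenCV 4.12 (cv2) and the standard library are available. Lean on these libraries where they do the work, as an engineer would, in place of code of your own. Each camera call takes 0.05 s, during which the arm holds its last target. There are 200 camera calls.

## Task

The new wooden spice rack is to replace the old white wire one. Move the four jars from the wire rack into the wooden rack, one down into each hole, in the same left-to-right order in which they stand now. Keep them upright, set them down gently so that each stands on the bottom of its hole, and leave everything else where it is.

Things in the scene. Friction and masses are not known exactly. Their poses are not given: they have to be found in the camera images.
- wire_rack: Old rack: white wire on a thin steel tray, 80 x 298 x 36 mm, holds the jars at the start; left or right of the wooden one. 4 places at own y = -0.108, -0.036, 0.036, 0.108 m, x = 0. Fixed; origin: centre of underside, worktop level; x away from the robot, y to its left along the row, yaw within 0.13 rad. Jars stand 6 mm above the worktop; wires (68 mm clear) reach 36 mm up.
- wood_rack: New rack: light wood, 88 x 320 x 52 mm, empty at the start, about 0.34 m beside the wire rack. 4 places at own y = -0.108, -0.036, 0.036, 0.108 m, x = 0. Fixed; origin: centre of underside, worktop level; x away from the robot, y to its left along the row, yaw within 0.13 rad. Each place: 64 mm round hole, rim 43 mm above the worktop; jars stand on the base board 10 mm up. End panels 52 mm high.
- ochre_jar: Spice jar with an ochre-yellow cap (a small green emblem on its top), 42 mm diameter, 96 mm high, about 0.11 kg. Stands upright in one of the wire rack's places at the start; any of the four jars can stand in any place. Origin at the centre of its foot, z up; grip anywhere 45 to 92 mm above the foot.
- green_jar: Spice jar with a green cap whose top looks olive-brown from above, 46 mm diameter, 105 mm high, about 0.11 kg. Stands upright in one of the wire rack's places at the start; any of the four jars can stand in any place. Origin at the centre of its foot, z up; grip anywhere 45 to 100 mm above the foot.
- blue_jar: Small brown bottle with a wide blue cap, 47 mm diameter, 88 mm high, about 0.09 kg. Stands upright in one of the wire rack's places at the start; any of the four jars can stand in any place. Origin at the centre of its foot, z up; grip anywhere 45 to 84 mm above the foot.
- shaker: White salt shaker with a grey top, 44 mm diameter narrowing to 34 mm in its top 20 mm, 90 mm high, about 0.10 kg. Stands upright in one of the wire rack's places at the start; any of the four jars can stand in any place. Origin at the centre of its foot, z up; grip anywhere 45 to 84 mm above the foot.
- timer: Red and white kitchen timer, 63 mm diameter, 46 mm high, loose, behind the racks; leave it alone. Origin at the centre of its underside.
- green_mug: Green and white mug, 101 mm high, 78 mm diameter, 116 mm with the handle, loose, to the left of the racks; leave it alone. Origin at the centre of its underside.
There are look-alikes about, which are no part of the job. Leave any turquoise look-alike of the blue_jar alone.

How it is judged:
By the outcome, as a careful person would: the job done as asked, in the order asked, and still so for the second after the job is handed in, with the robot touching nothing.
It also fails if it takes over 83 s, if anything falls off the work surface, if the arm or the gripper's body presses on something with over 40 N, if the wrist force passes 120 N, or if a joint passes its speed limit or range.

## Working session

There is one attempt and no reset: what is moved stays moved. The work goes in short steps, Python scripts to look and compute and a shell command to move; the robot and the scene stay as the last step left them, time stands still between calls to the robot, and variables do not carry over. Pictures are saved under pics/ and viewed, at most 14 in all, crops included, and the job is handed in when it is done.

```bash
mkdir -p pics; cat > h.py <<'E'
from workcell import manip
import cv2, numpy as np
L=["wire_rack","wood_rack","ochre_jar","green_jar","blue_jar","shaker","timer","green_mug"]
def save(f,n): cv2.imwrite(f"pics/{n}.png",f["color"][:,:,::-1])
def px(f,X):
    c=f["R"]@np.array(X,float)+f["t"]; p=f["intrinsics"]@c; return p[:2]/p[2]
def ray(f,uv,z):
    d=f["R"].T@np.linalg.inv(f["intrinsics"])@[uv[0],uv[1],1.]; o=-f["R"].T@f["t"]
    return o+d*(z-o[2])/d[2]
E
python3 - <<'E'
from h import *
s=manip.state(); print(s["t"],s["tool_pos"],np.round(s["eef_rot"],3),s["width"])
for n in ["scene","side"]:
    f=manip.grab_frame(n); save(f,n+"0"); print(n,np.round(-f["R"].T@f["t"],3),np.round(f["R"],2).tolist(),f["intrinsics"][0])
    for l in L:
        print(l,[(np.round(d["extent"]).tolist(),round(d["p"],2)) for d in manip.recognise(l,f)])
E
```

```text
0.0 [ 0.20278384 -0.59063335  0.23054448] [[ 0.946  0.325 -0.001]
 [ 0.325 -0.946  0.001]
 [-0.    -0.002 -1.   ]] 0.08526856912862019
scene [-0.003 -0.383  0.582] [[0.68, -0.73, 0.01], [-0.44, -0.42, -0.79], [0.58, 0.53, -0.61]] [349.32111654   0.         257.63389431]
wire_rack [([263.0, 224.0, 397.0, 317.0], 0.72)]
wood_rack [([170.0, 150.0, 280.0, 224.0], 0.77)]
ochre_jar [([276.0, 194.0, 298.0, 237.0], 0.87)]
green_jar [([355.0, 248.0, 393.0, 297.0], 0.82), ([262.0, 225.0, 398.0, 314.0], 0.32)]
blue_jar [([323.0, 231.0, 356.0, 277.0], 0.96), ([223.0, 207.0, 245.0, 247.0], 0.8)]
shaker [([302.0, 216.0, 322.0, 259.0], 0.86)]
timer [([329.0, 186.0, 355.0, 213.0], 0.72)]
green_mug [([160.0, 115.0, 200.0, 154.0], 0.6)]
side [0.452 1.323 0.903] [[-1.0, -0.05, 0.0], [-0.03, 0.57, -0.82], [0.04, -0.82, -0.57]] [500.10805918   0.         252.9711878 ]
wire_rack [([256.0, 142.0, 280.0, 184.0], 0.6)]
wood_rack [([244.0, 177.0, 279.0, 258.0], 0.78)]
ochre_jar [([261.0, 148.0, 278.0, 181.0], 0.82)]
green_jar [([265.0, 118.0, 278.0, 132.0], 0.52)]
blue_jar [([289.0, 165.0, 305.0, 194.0], 0.65), ([264.0, 129.0, 278.0, 151.0], 0.63)]
shaker [([242.0, 176.0, 276.0, 260.0], 0.7), ([265.0, 143.0, 275.0, 150.0], 0.51)]
timer [([202.0, 156.0, 219.0, 176.0], 0.67), ([263.0, 142.0, 275.0, 149.0], 0.33)]
green_mug [([206.0, 249.0, 255.0, 300.0], 0.8)]
```

```bash
python3 - <<'E'
from h import *
a=cv2.imread("pics/scene0.png")[100:330,150:410]; cv2.imwrite("pics/sceneC.png",cv2.resize(a,None,fx=2.6,fy=2.6,interpolation=2))
a=cv2.imread("pics/side0.png")[100:310,190:320]; cv2.imwrite("pics/sideC.png",cv2.resize(a,None,fx=2.85,fy=2.85,interpolation=2))
E
```

```text
(no output)
```

View pics/sceneC.png

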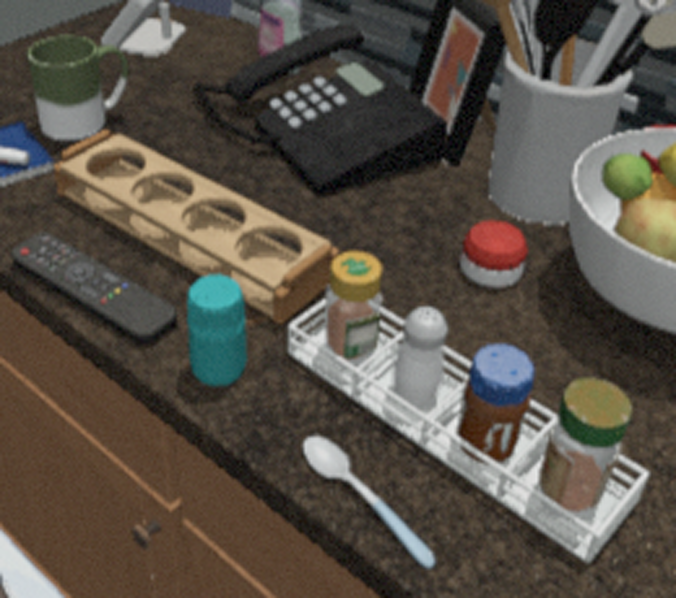

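View pics/sideC.png

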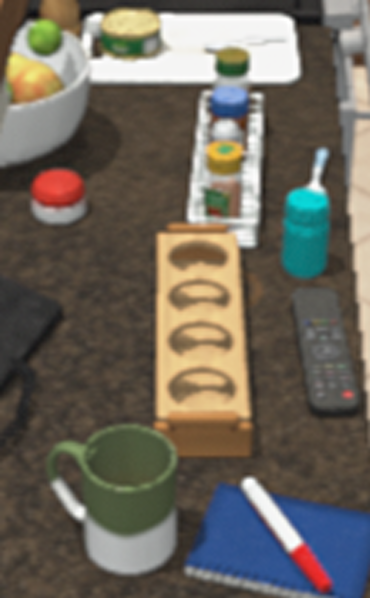

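The left-to-right order is ochre (287,202), shaker (314,222), blue (343,240), green (379,255). There are two blue-class candidates. The bottle at (340,254) has a blue cap and brown glass, so it fits the description. The thing at (234,227) is all turquoise, the look-alike, and gets left alone. The enlarged crop confirms this.

```bash
cat > fit.py <<'E'
from h import *
from scipy.optimize import least_squares
A=lambda P:np.array(P)/2.6+[150,100]
B=lambda P:np.array(P)/2.85+[190,100]
f1=manip.grab_frame("scene"); f2=manip.grab_frame("side")
ys=[.108,.036,-.036,-.108]
s1=A([(117,165),(163,190),(214,217),(269,246)]); s2=B([(201,386),(200,340),(199,297),(198,256)])
def place(q,y,z): return [q[0]-np.sin(q[2])*y,q[1]+np.cos(q[2])*y,z]
def res(q): return np.concatenate([px(f,place(q,y,.043))-u for f,S in((f1,s1),(f2,s2)) for y,u in zip(ys,S)])
r=least_squares(res,[.55,.1,0]); print("wood",r.x.round(4),r.fun.round(1))
print([np.round(place(r.x,y,0)[:2],4).tolist() for y in ys])
c1=A([(356,266),(426,318),(503,365),(595,402)]); c2=B([(226,150),(225,127),(229,97),(232,58)])
J=[]
for n,z,a,b in zip(["ochre","shaker","blue","green"],[.102,.094,.094,.111],c1,c2):
    q=least_squares(lambda p:np.concatenate([px(f1,[*p,z])-a,px(f2,[*p,z])-b]),[.55,-.2]); print(n,q.x.round(4),ray(f1,a,z).round(3)[:2],ray(f2,b,z).round(3)[:2],q.fun.round(1)); J.append(q.x)
J=np.array(J); m=np.polyfit(J[:,1],J[:,0],1); print("wire yaw",-m[0],J.mean(0))
s=manip.state(); R=s["eef_rot"]; print("shift to blue", np.round(R.T@(np.array([*J[1:3].mean(0),.23])-s["tool_pos"])*1000))
y=R[:,1]; print("tool y ang",np.degrees(np.arctan2(y[1],y[0])))
f=manip.grab_frame("wrist"); print("wristcam in tool",(R.T@(-f["R"].T@f["t"]-s["tool_pos"])).round(3),(f["R"]@R).round(2).tolist(),f["intrinsics"].round().tolist())
E
python3 fit.py
```

```text
wood [0.4817 0.1862 0.0484] [-0.6 -0.5 -0.2 -0.3 -0.2 -0.1 -0.2  0.2 -0.1 -0.1 -0.2 -0.6 -0.2 -0.8
 -0.2 -0.5]
[[0.4765, 0.2941], [0.48, 0.2222], [0.4834, 0.1503], [0.4869, 0.0783]]
ochre [ 0.4626 -0.0424] [ 0.465 -0.042] [ 0.46  -0.041] [-0.4  0.5 -0.7 -0.2]
shaker [ 0.4618 -0.1149] [ 0.461 -0.116] [ 0.462 -0.107] [-0.2 -0.5  0.2 -1.2]
blue [ 0.4591 -0.1867] [ 0.459 -0.187] [ 0.459 -0.179] [-0.2 -0.2  0.  -1. ]
green [ 0.4566 -0.2582] [ 0.456 -0.259] [ 0.457 -0.248] [-0.2 -0.3  0.2 -1.3]
wire yaw -0.02863798167126329 [ 0.46003842 -0.1505616 ]
shift to blue [ 387. -333.    1.]
tool y ang -71.05206673376571
wristcam in tool [ 0.071 -0.    -0.142] [[-0.0, 1.0, 0.0], [-0.96, -0.0, -0.28], [-0.28, -0.0, 0.96]] [[313.0, 0.0, 256.0], [0.0, 313.0, 190.0], [0.0, 0.0, 1.0]]
```

```bash
python3 -m handwheel '{"steps":[{"linear":[387,-333,0],"twist":-69.5},{"linear":[387,-333,0],"twist":-69.5},{"linear":[387,-333,0],"twist":-69.5},{"linear":[387,-333,0],"twist":-69.5},{"linear":[387,-333,0],"twist":-69.5},{"linear":[387,-333,0],"twist":-69.5},{"linear":[387,-333,0],"twist":-69.5},{"linear":[387,-333,0],"twist":-69.5},{"linear":[387,-333,0],"twist":-69.5},{"linear":[387,-333,0],"twist":-69.5},{"linear":[387,-333,0],"twist":-69.5},{"linear":[387,-333,0],"twist":-69.5}]}' 1 40
cat > st.py <<'E'
from h import *
import sys
T=dict(ochre=[.4626,-.0424],shaker=[.4618,-.1149],blue=[.4591,-.1867],green=[.4566,-.2582],h1=[.4765,.2941],h2=[.48,.2222],h3=[.4834,.1503],h4=[.4869,.0783])
s=manip.state(); R=s["eef_rot"]
def to(x): return np.round(R.T@(np.array(x)-s["tool_pos"])*1000,1)
if __name__=="__main__":
    print(round(s["t"],2),s["tool_pos"].round(4),"yang",np.degrees(np.arctan2(R[1,1],R[0,1])).round(2),"tilt",R[:,2].round(3),"F",np.round(s["ft_force"],1),"w",round(s["width"],4),"g",round(s["grip_force"],1),"q",np.round(s["joint_positions"]).tolist())
    for a in sys.argv[1:]:
        n,z=a.split(","); print(n,to([*T[n],float(z)]))
E
python3 st.py ochre,.23 shaker,.23 blue,.23 green,.23
```

```text
t: 2.05
tool_pos: [0.4562, -0.1579, 0.2317]
eef_rot: [[0.027, 1.0, 0.001], [1.0, -0.027, -0.001], [-0.0, 0.001, -1.0]]
ft_force: [0.5, -0.5, -0.2]
width: 0.0854
grip_force: 0.0
2.05 [ 0.4562 -0.1579  0.2317] yang -1.55 tilt [ 0.001 -0.001 -1.   ] F [ 0.5 -0.5 -0.2] w 0.0854 g 0.0 q [34.0, 14.0, -26.0, 108.0, 7.0, 60.0, 4.0]
ochre [115.6   3.3   1.6]
shaker [43.2  4.4  1.7]
blue [-28.7   3.7   1.7]
green [-100.2    3.1    1.7]
```

```bash
python3 - <<'E'
from st import *
f=manip.grab_frame("wrist"); im=f["color"][:,:,::-1].copy()
for n,z in dict(ochre=.102,shaker=.096,blue=.094,green=.111,h4=.043).items():
    u=px(f,[*T[n],z]); print(n,u.round(1)); cv2.drawMarker(im,tuple(int(round(v)) for v in u),(255,0,255),0,12,1)
    b=px(f,[*T[n],.006]); print(" foot",b.round(1))
for l in ["ochre_jar","shaker","blue_jar","green_jar","wood_rack"]: print(l,[(np.round(d["extent"]).tolist(),round(d["p"],2)) for d in manip.recognise(l,f)])
cv2.imwrite("pics/w1.png",cv2.resize(im,None,fx=1.5,fy=1.5,interpolation=2))
E
```

```text
ochre [261.2  40.7]
 foot [259.9  56.4]
shaker [262.1 132.4]
 foot [260.7 124.3]
blue [260.9 208.9]
 foot [259.9 184.5]
green [260.3 285.2]
 foot [259.3 238.3]
h4 [ 285.  -100.5]
 foot [281.7 -77.4]
ochre_jar [([234.0, 12.0, 289.0, 76.0], 0.56), ([405.0, 41.0, 479.0, 105.0], 0.52)]
shaker [([242.0, 104.0, 282.0, 150.0], 0.73)]
blue_jar [([238.0, 167.0, 288.0, 228.0], 0.81)]
green_jar [([239.0, 229.0, 284.0, 306.0], 0.83)]
wood_rack []
```

View pics/w1.png

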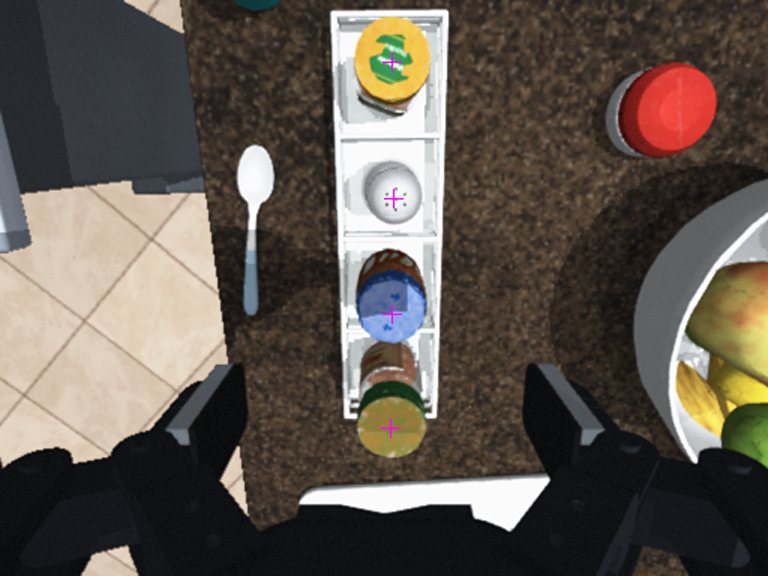

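The wrist view shows the caps at ochre (262,39), shaker (263,130), blue (261,205) and green (261,285). They match the estimates, except that blue is about 3 mm further left. I'll start with ochre.

```bash
sed -i 's/-.0424\]/-.0408]/;s/-.1149\]/-.1135]/;s/-.1867\]/-.1835]/' st.py
python3 -m handwheel '{"steps":[{"linear":[40,2,0],"twist":0},{"linear":[80,3,0],"twist":0},{"linear":[117,3,20],"twist":0},{"linear":[117,3,60],"twist":0},{"linear":[117,3,90],"twist":0},{"linear":[117,3,90],"twist":0},{"linear":[117,3,90],"twist":0}]}' | head -2
python3 st.py ochre,.062
```

```text
t: 2.93
tool_pos: [0.4605, -0.0441, 0.1408]
2.93 [ 0.4605 -0.0441  0.1408] yang -1.67 tilt [-0.003 -0.    -1.   ] F [-0.2  0.   1. ] w 0.0855 g 0.0 q [22.0, 19.0, -29.0, 117.0, 12.0, 47.0, -15.0]
ochre [ 3.4  2.3 78.7]
```

```bash

python3 -m handwheel '{"steps":[{"linear":[3,2,25],"twist":0},{"linear":[3,2,50],"twist":0},{"linear":[3,2,70],"twist":0},{"linear":[3,2,78],"twist":0},{"linear":[3,2,78],"twist":0},{"linear":[3,2,78],"twist":0}]}' | head -2
python3 -m handwheel '{"steps":[{"linear":[0,0,0],"twist":0},{"linear":[0,0,0],"twist":0},{"linear":[0,0,0],"twist":0},{"linear":[0,0,0],"twist":0},{"linear":[0,0,0],"twist":0},{"linear":[0,0,0],"twist":0},{"linear":[0,0,0],"twist":0},{"linear":[0,0,0],"twist":0}]}' 0 40
python3 st.py ochre,.062
```

```text
t: 3.43
tool_pos: [0.4648, -0.0404, 0.0647]
t: 4.1
tool_pos: [0.4645, -0.0399, 0.0645]
eef_rot: [[0.027, 1.0, 0.002], [1.0, -0.027, -0.001], [-0.001, 0.002, -1.0]]
ft_force: [-1.8, -1.0, 12.9]
width: 0.0434
grip_force: 38.9
4.1 [ 0.4645 -0.0399  0.0645] yang -1.56 tilt [ 0.002 -0.001 -1.   ] F [-1.8 -1.  12.9] w 0.0434 g 38.9 q [18.0, 26.0, -26.0, 121.0, 18.0, 37.0, -21.0]
ochre [-1.  -1.9  2.5]
```

```bash

python3 -m handwheel '{"steps":[{"linear":[0,0,-15],"twist":0},{"linear":[0,0,-45],"twist":0},{"linear":[0,0,-80],"twist":0},{"linear":[20,0,-100],"twist":0},{"linear":[60,1,-100],"twist":0},{"linear":[100,1,-100],"twist":0},{"linear":[140,1,-100],"twist":0},{"linear":[180,2,-100],"twist":0},{"linear":[220,2,-100],"twist":0},{"linear":[260,2,-100],"twist":0},{"linear":[300,3,-100],"twist":0},{"linear":[334,3,-100],"twist":0}]}' | head -2
python3 -m handwheel '{"steps":[{"linear":[0,0,0],"twist":-4},{"linear":[0,0,0],"twist":-4},{"linear":[0,0,0],"twist":-4}]}' | head -2
python3 st.py h1,.0685
python3 - <<'E'
from st import *
ims=[]
for c in ["scene","wrist"]:
    f=manip.grab_frame(c); im=f["color"][:,:,::-1].copy()
    if c=="scene": im=cv2.resize(im[100:250,150:350],(512,384),interpolation=2)
    else:
        for n in ["h1","h2","h3","h4"]: cv2.drawMarker(im,tuple(int(round(v)) for v in px(f,[*T[n],.043])),(255,0,255),0,12,1)
    ims.append(im)
cv2.imwrite("pics/c1.png",cv2.resize(np.hstack(ims),(800,300),interpolation=cv2.INTER_AREA))
E
```

```text
t: 5.1
tool_pos: [0.4754, 0.297, 0.1637]
t: 5.35
tool_pos: [0.4756, 0.2936, 0.1631]
5.35 [0.4756 0.2936 0.1631] yang 2.38 tilt [-0.001 -0.001 -1.   ] F [-0.2 -0.7  0. ] w 0.0427 g 41.0 q [-13.0, 27.0, -34.0, 102.0, 17.0, 56.0, -51.0]
h1 [ 0.6  0.9 94.6]
```

View pics/c1.png

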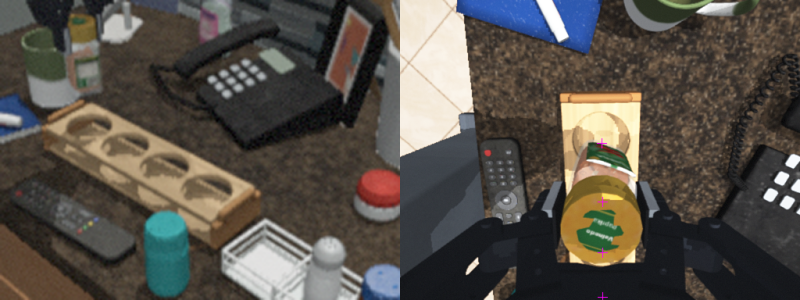

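```bash
python3 - <<'E'
from st import *
f=manip.grab_frame("wrist"); im=f["color"][:,:,::-1].copy()
def pl(y,z,x=0,q=(.4817,.1862,.0484)): return [q[0]+np.cos(q[2])*x-np.sin(q[2])*y,q[1]+np.sin(q[2])*x+np.cos(q[2])*y,z]
P=lambda X:tuple(int(round(v*4)) for v in px(f,X))
big=cv2.resize(im,None,fx=4,fy=4,interpolation=2)
c=[P(pl(.108+.032*np.cos(a),.043,.032*np.sin(a))) for a in np.linspace(0,6.3,60)]
cv2.polylines(big,[np.array(c)],False,(255,0,255),1)
cv2.polylines(big,[np.array([P(pl(-.16,.052,-.044)),P(pl(.16,.052,-.044)),P(pl(.16,.052,.044)),P(pl(-.16,.052,.044))])],False,(0,255,0),1)
cv2.imwrite("pics/c2.png",big[420:1020,700:1400])
E
```

```text
(no output)
```

View pics/c2.png

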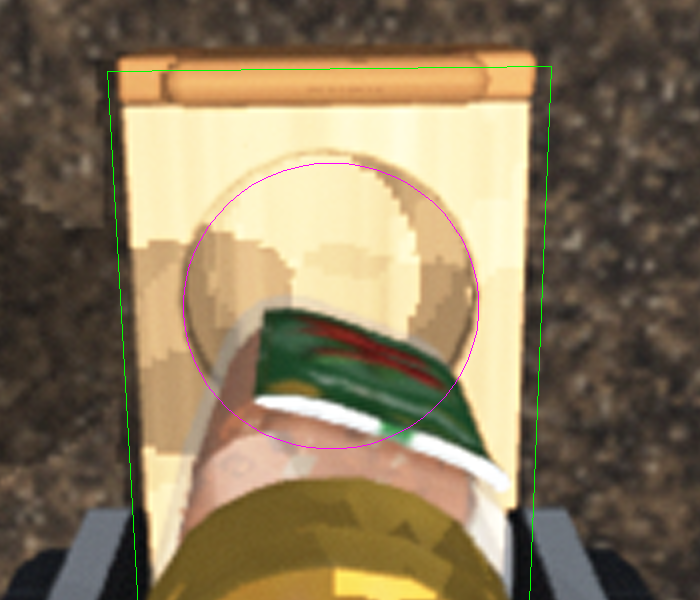

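```bash

python3 -m handwheel '{"steps":[{"linear":[2,0,20],"twist":0},{"linear":[2,0,45],"twist":0},{"linear":[2,0,65],"twist":0},{"linear":[2,0,80],"twist":0},{"linear":[2,0,86],"twist":0},{"linear":[2,0,90],"twist":0},{"linear":[2,0,92],"twist":0},{"linear":[2,0,92],"twist":0}]}' | grep -E "t:|pos|force"
python3 -m handwheel '{"steps":[{"linear":[0,0,0.7],"twist":0},{"linear":[0,0,1.4],"twist":0},{"linear":[0,0,1.4],"twist":0}]}' | grep -E "t:|pos|force"
sed -i 's/\.2941\]/.2956]/;s/\.2222\]/.2237]/;s/\.1503\]/.1518]/;s/\.0783\]/.0798]/' st.py; python3 st.py h1,.0685
```

```text
t: 6.17
tool_pos: [0.4762, 0.2959, 0.0718]
eef_rot: [[-0.042, 0.999, 0.001], [0.999, 0.042, 0.0], [0.0, 0.001, -1.0]]
ft_force: [0.0, -0.5, -0.6]
grip_force: 41.0
t: 6.42
tool_pos: [0.4761, 0.2962, 0.0704]
eef_rot: [[-0.043, 0.999, 0.001], [0.999, 0.043, 0.0], [0.0, 0.001, -1.0]]
ft_force: [0.4, -0.7, -1.1]
grip_force: 41.0
6.42 [0.4761 0.2962 0.0704] yang 2.44 tilt [ 0.001  0.    -1.   ] F [ 0.4 -0.7 -1.1] w 0.0432 g 41.0 q [-16.0, 33.0, -30.0, 107.0, 23.0, 46.0, -56.0]
h1 [-0.6  0.4  1.9]
```

```bash

python3 -m handwheel '{"steps":[{"linear":[0,0,0.6],"twist":0},{"linear":[0,0,1.2],"twist":0},{"linear":[0,0,1.2],"twist":0}]}' | grep -E "t:|tool_pos|ft"
python3 -m handwheel '{"steps":[{"linear":[0,0,0.6],"twist":0},{"linear":[0,0,1.0],"twist":0},{"linear":[0,0,1.0],"twist":0}]}' | grep -E "t:|tool_pos|ft"
```

```text
t: 6.67
tool_pos: [0.4759, 0.2961, 0.0688]
eef_rot: [[-0.043, 0.999, 0.0], [0.999, 0.043, 0.0], [0.0, 0.0, -1.0]]
ft_force: [0.8, 0.4, -0.6]
t: 6.92
tool_pos: [0.4758, 0.2966, 0.0686]
eef_rot: [[-0.043, 0.999, 0.001], [0.999, 0.043, 0.001], [0.0, 0.001, -1.0]]
ft_force: [-3.8, -2.0, 9.8]
```

Contact at 10 N, as predicted, so I'll release and go up.

```bash

python3 -m handwheel '{"steps":[{"linear":[0,0,0],"twist":0},{"linear":[0,0,0],"twist":0},{"linear":[0,0,0],"twist":0},{"linear":[0,0,0],"twist":0},{"linear":[0,0,0],"twist":0},{"linear":[0,0,-20],"twist":0},{"linear":[0,0,-50],"twist":0},{"linear":[0,0,-80],"twist":0},{"linear":[0,0,-100],"twist":0},{"linear":[0,0,-100],"twist":0}]}' 1 40 | grep -E "t:|tool_pos|ft|width"
python3 - <<'E'
from st import *
f=manip.grab_frame("scene"); im=f["color"][:,:,::-1]
cv2.imwrite("pics/c3.png",cv2.resize(im[90:250,150:350],(600,480),interpolation=2))
E
python3 st.py shaker,.14
```

```text
t: 7.75
tool_pos: [0.4775, 0.2978, 0.172]
eef_rot: [[-0.043, 0.999, 0.006], [0.999, 0.043, 0.004], [0.004, 0.006, -1.0]]
ft_force: [0.6, 0.3, 0.5]
width: 0.0857
7.8 [0.4769 0.297  0.1699] yang 2.43 tilt [ 0.004  0.002 -1.   ] F [0.2 0.8 0.4] w 0.0854 g 0.0 q [-13.0, 26.0, -34.0, 102.0, 17.0, 57.0, -51.0]
shaker [-409.5  -32.6   28.9]
```

View pics/c3.png

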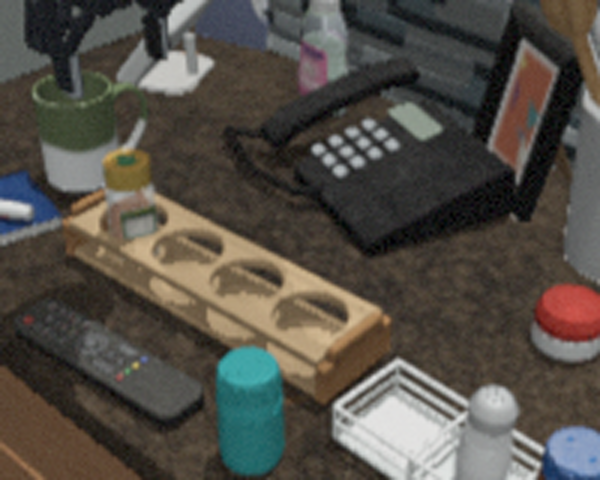

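Ochre stands upright in the leftmost hole (130,200 in the crop). The shaker is next.

```bash

python3 -m handwheel '{"steps":[{"linear":[-20,-1,0],"twist":0},{"linear":[-55,-4,0],"twist":1},{"linear":[-95,-7,0],"twist":1},{"linear":[-135,-10,0],"twist":2},{"linear":[-175,-13,0],"twist":2},{"linear":[-215,-16,0],"twist":3},{"linear":[-255,-20,0],"twist":3},{"linear":[-295,-23,0],"twist":4},{"linear":[-335,-27,0],"twist":4},{"linear":[-370,-30,10],"twist":4},{"linear":[-400,-32,20],"twist":4},{"linear":[-409,-32,29],"twist":4}]}' | grep -E "t:|ft"
python3 -m handwheel '{"steps":[{"linear":[0,0,0],"twist":0},{"linear":[0,0,0],"twist":0}]}' | head -1
python3 st.py shaker,.045
```

```text
t: 8.8
eef_rot: [[0.033, 0.999, -0.002], [0.999, -0.033, -0.002], [-0.002, -0.002, -1.0]]
ft_force: [-0.4, -0.8, -0.5]
t: 8.97
8.97 [ 0.4605 -0.1135  0.1377] yang -1.59 tilt [-0.002  0.001 -1.   ] F [-0.3  0.9  0.4] w 0.0853 g 0.0 q [30.0, 20.0, -28.0, 115.0, 12.0, 48.0, -7.0]
shaker [-0.1  1.5 92.7]
```

```bash

python3 -m handwheel '{"steps":[{"linear":[0,1,25],"twist":0},{"linear":[0,1,50],"twist":0},{"linear":[0,1,72],"twist":0},{"linear":[0,1,86],"twist":0},{"linear":[0,1,92],"twist":0},{"linear":[0,1,92],"twist":0}]}' | grep -E "t:|tool_pos|ft"
python3 -m handwheel '{"steps":[{"linear":[0,0,0],"twist":0},{"linear":[0,0,0],"twist":0},{"linear":[0,0,0],"twist":0},{"linear":[0,0,0],"twist":0},{"linear":[0,0,0],"twist":0},{"linear":[0,0,0],"twist":0},{"linear":[0,0,0],"twist":0},{"linear":[0,0,0],"twist":0}]}' 0 40 | grep -E "grip"
python3 st.py h2,.15
```

```text
t: 9.47
tool_pos: [0.4619, -0.1121, 0.0459]
eef_rot: [[0.024, 1.0, -0.002], [1.0, -0.024, 0.001], [0.001, -0.002, -1.0]]
ft_force: [-0.1, 0.8, 0.5]
grip_force: 39.1
10.13 [ 0.4628 -0.1141  0.0478] yang -1.55 tilt [ 0.001 -0.001 -1.   ] F [-1.8  0.6 10.3] w 0.0353 g 39.1 q [26.0, 28.0, -24.0, 120.0, 19.0, 35.0, -13.0]
h2 [ 338.1    8.2 -102.4]
```

```bash

python3 -m handwheel '{"steps":[{"linear":[0,0,-4],"twist":0},{"linear":[0,0,-10],"twist":0},{"linear":[0,0,-18],"twist":0},{"linear":[0,0,-30],"twist":0},{"linear":[0,0,-45],"twist":0},{"linear":[0,0,-60],"twist":0},{"linear":[0,0,-60],"twist":0}]}' | grep -E "width|tool_pos|ft"
python3 - <<'E'
from st import *
f=manip.grab_frame("scene"); im=f["color"][:,:,::-1]
cv2.imwrite("pics/c4.png",cv2.resize(im[130:290,240:400],(480,480),interpolation=2))
E
python3 st.py h2,.15
```

```text
tool_pos: [0.4639, -0.1142, 0.1097]
ft_force: [0.5, 0.7, -1.0]
width: 0.0354
10.77 [ 0.4634 -0.1143  0.1085] yang -1.57 tilt [ 0.003 -0.001 -1.   ] F [ 0.8 -0.6 -1.4] w 0.0352 g 39.5 q [29.0, 23.0, -27.0, 117.0, 15.0, 43.0, -9.0]
h2 [338.3   7.5 -41.8]
```

View pics/c4.png

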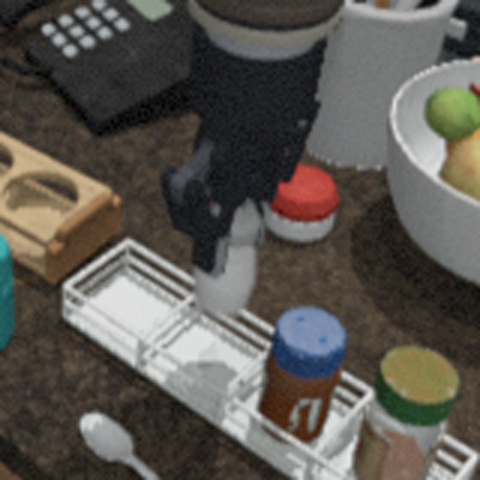

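The shaker is held and upright. Now to hole 2.

```bash

python3 -m handwheel '{"steps":[{"linear":[10,0,-20],"twist":0},{"linear":[35,1,-42],"twist":0},{"linear":[70,2,-42],"twist":-1},{"linear":[110,3,-42],"twist":-1},{"linear":[150,3,-42],"twist":-2},{"linear":[190,4,-42],"twist":-2},{"linear":[230,5,-42],"twist":-3},{"linear":[270,6,-42],"twist":-3},{"linear":[305,7,-42],"twist":-4},{"linear":[330,7,-42],"twist":-4},{"linear":[338,7,-42],"twist":-4},{"linear":[338,7,-42],"twist":-4}]}' | grep -E "tool_pos|ft"
python3 -m handwheel '{"steps":[{"linear":[0,0,0],"twist":0}]}' | head -1
python3 st.py h2,.0518
```

```text
tool_pos: [0.4776, 0.2263, 0.1483]
ft_force: [-0.0, -1.0, -0.5]
t: 11.85
11.85 [0.4781 0.2228 0.1481] yang 2.46 tilt [-0.001 -0.001 -1.   ] F [ 0.6 -0.1 -0.9] w 0.0355 g 39.8 q [-6.0, 25.0, -33.0, 107.0, 17.0, 53.0, -44.0]
h2 [ 1.   2.1 96.3]
```

```bash

python3 -m handwheel '{"steps":[{"linear":[1,2,20],"twist":0},{"linear":[1,2,45],"twist":0},{"linear":[1,2,67],"twist":0},{"linear":[1,2,82],"twist":0},{"linear":[1,2,89],"twist":0},{"linear":[1,2,93],"twist":0},{"linear":[1,2,94],"twist":0},{"linear":[1,2,94],"twist":0}]}' | grep -E "t:|tool_pos|ft"
python3 -m handwheel '{"steps":[{"linear":[0,0,0.6],"twist":0},{"linear":[0,0,1.2],"twist":0},{"linear":[0,0,1.2],"twist":0}]}' | grep -E "t:|tool_pos|ft"
python3 st.py h2,.0518
```

```text
t: 12.52
tool_pos: [0.4809, 0.2243, 0.0552]
eef_rot: [[-0.042, 0.999, 0.001], [0.999, 0.042, 0.0], [-0.0, 0.001, -1.0]]
ft_force: [0.3, 0.5, -0.8]
t: 12.77
tool_pos: [0.4807, 0.2249, 0.0541]
eef_rot: [[-0.043, 0.999, 0.001], [0.999, 0.043, 0.0], [0.0, 0.001, -1.0]]
ft_force: [-0.9, 0.3, -0.9]
12.77 [0.4807 0.2249 0.0541] yang 2.45 tilt [ 0.001  0.    -1.   ] F [-0.9  0.3 -0.9] w 0.0355 g 39.8 q [-10.0, 32.0, -29.0, 112.0, 23.0, 41.0, -50.0]
h2 [-1.2 -0.8  2.3]
```

```bash

python3 -m handwheel '{"steps":[{"linear":[0,0,0.7],"twist":0},{"linear":[0,0,1.4],"twist":0},{"linear":[0,0,1.4],"twist":0}]}' | grep -E "t:|tool_pos|ft_"
python3 -m handwheel '{"steps":[{"linear":[0,0,0.5],"twist":0},{"linear":[0,0,0.9],"twist":0},{"linear":[0,0,0.9],"twist":0}]}' | grep -E "t:|tool_pos|ft_"
```

```text
t: 13.02
tool_pos: [0.4803, 0.2247, 0.0521]
eef_rot: [[-0.043, 0.999, 0.0], [0.999, 0.043, -0.0], [-0.0, 0.0, -1.0]]
ft_force: [0.2, -0.2, -0.7]
t: 13.27
tool_pos: [0.4804, 0.2251, 0.0519]
eef_rot: [[-0.043, 0.999, 0.001], [0.999, 0.043, 0.0], [0.0, 0.001, -1.0]]
ft_force: [-1.8, -0.9, 9.0]
```

```bash

python3 -m handwheel '{"steps":[{"linear":[0,0,0],"twist":0},{"linear":[0,0,0],"twist":0},{"linear":[0,0,0],"twist":0},{"linear":[0,0,0],"twist":0},{"linear":[0,0,0],"twist":0},{"linear":[0,0,-20],"twist":0},{"linear":[0,0,-50],"twist":0},{"linear":[0,0,-80],"twist":0},{"linear":[0,0,-95],"twist":0},{"linear":[0,0,-95],"twist":0}]}' 1 40 | grep -E "t:|tool_pos|ft_|width"
python3 st.py blue,.145
```

```text
t: 14.1
tool_pos: [0.4821, 0.2261, 0.1497]
eef_rot: [[-0.043, 0.999, 0.005], [0.999, 0.043, 0.003], [0.002, 0.005, -1.0]]
ft_force: [-0.0, 0.7, -1.0]
width: 0.0853
14.1 [0.4821 0.2261 0.1497] yang 2.44 tilt [ 0.005  0.003 -1.   ] F [-0.   0.7 -1. ] w 0.0853 g 0.0 q [-6.0, 25.0, -33.0, 107.0, 17.0, 53.0, -45.0]
blue [-408.2  -40.5    3.5]
```

```bash

python3 -m handwheel '{"steps":[{"linear":[-20,-2,0],"twist":0},{"linear":[-55,-5,0],"twist":1},{"linear":[-95,-9,0],"twist":1},{"linear":[-135,-13,0],"twist":2},{"linear":[-175,-17,0],"twist":2},{"linear":[-215,-21,0],"twist":3},{"linear":[-255,-25,0],"twist":3},{"linear":[-295,-29,0],"twist":4},{"linear":[-335,-33,0],"twist":4},{"linear":[-370,-37,0],"twist":4},{"linear":[-400,-40,3],"twist":4},{"linear":[-408,-40,3],"twist":4}]}' | grep -E "t:|ft_"
python3 -m handwheel '{"steps":[{"linear":[0,0,0],"twist":0},{"linear":[0,0,0],"twist":0}]}' | head -1
python3 st.py blue,.053
python3 - <<'E'
from st import *
f=manip.grab_frame("scene"); im=f["color"][:,:,::-1]
w=manip.grab_frame("wrist")["color"][:,:,::-1]
cv2.imwrite("pics/c5.png",np.hstack([cv2.resize(im[90:330,150:400],(417,400),interpolation=2),cv2.resize(w,(383,400))]))
E
```

```text
t: 15.1
eef_rot: [[0.034, 0.999, -0.002], [0.999, -0.034, -0.002], [-0.002, -0.002, -1.0]]
ft_force: [-0.1, 0.6, 0.4]
t: 15.27
15.27 [ 0.4576 -0.184   0.1426] yang -1.59 tilt [-0.001  0.001 -1.   ] F [0.2 0.9 0.1] w 0.0853 g 0.0 q [37.0, 21.0, -27.0, 113.0, 13.0, 49.0, 2.0]
blue [ 0.5  1.6 89.6]
```

View pics/c5.png

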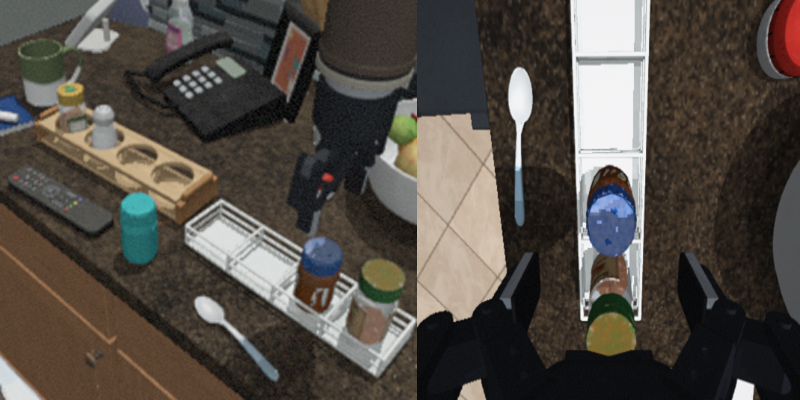

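Ochre and shaker stand in holes 1 and 2. The gripper is centred over the blue jar.

```bash

python3 -m handwheel '{"steps":[{"linear":[0,1,25],"twist":0},{"linear":[0,1,50],"twist":0},{"linear":[0,1,72],"twist":0},{"linear":[0,1,84],"twist":0},{"linear":[0,1,89],"twist":0},{"linear":[0,1,89],"twist":0}]}' | grep -E "t:|tool_pos|ft_"
python3 -m handwheel '{"steps":[{"linear":[0,0,0],"twist":0},{"linear":[0,0,0],"twist":0},{"linear":[0,0,0],"twist":0},{"linear":[0,0,0],"twist":0},{"linear":[0,0,0],"twist":0},{"linear":[0,0,0],"twist":0},{"linear":[0,0,0],"twist":0},{"linear":[0,0,0],"twist":0}]}' 0 40 | grep -E "grip"
python3 st.py h3,.16
```

```text
t: 15.87
tool_pos: [0.4585, -0.1829, 0.0534]
eef_rot: [[0.025, 1.0, -0.002], [1.0, -0.024, 0.001], [0.001, -0.002, -1.0]]
ft_force: [-0.4, 0.2, -0.0]
grip_force: 39.9
16.53 [ 0.4597 -0.1848  0.0554] yang -1.56 tilt [ 0.002 -0.001 -1.   ] F [-0.5  0.7  6. ] w 0.0444 g 39.9 q [34.0, 28.0, -24.0, 117.0, 18.0, 38.0, -4.0]
h3 [ 337.    14.8 -104.8]
```

```bash

python3 -m handwheel '{"steps":[{"linear":[0,0,-8],"twist":0},{"linear":[0,0,-25],"twist":0},{"linear":[0,0,-55],"twist":0},{"linear":[0,0,-85],"twist":0},{"linear":[20,1,-105],"twist":0},{"linear":[55,3,-105],"twist":0},{"linear":[95,5,-105],"twist":-1},{"linear":[135,6,-105],"twist":-1},{"linear":[175,8,-105],"twist":-2},{"linear":[215,10,-105],"twist":-2},{"linear":[255,12,-105],"twist":-3},{"linear":[290,14,-105],"twist":-3}]}' | grep -E "tool_pos|ft_|width"
python3 -m handwheel '{"steps":[{"linear":[25,1,0],"twist":-1},{"linear":[45,1,0],"twist":-1},{"linear":[45,1,0],"twist":-1},{"linear":[45,1,0],"twist":-1}]}' | head -1
python3 st.py h3,.0594
python3 - <<'E'
from st import *
f=manip.grab_frame("scene"); im=f["color"][:,:,::-1]
cv2.imwrite("pics/c6.png",cv2.resize(im[90:250,150:350],(600,480),interpolation=2))
E
```

```text
tool_pos: [0.4804, 0.1076, 0.1603]
ft_force: [1.4, 0.2, -1.3]
width: 0.0448
t: 17.87
17.87 [0.4802 0.1511 0.1598] yang 2.6 tilt [ 0.  0. -1.] F [-0.3 -1.1 -0.9] w 0.0449 g 41.1 q [3.0, 22.0, -34.0, 110.0, 15.0, 53.0, -36.0]
h3 [  0.5   3.1 100.4]
```

View pics/c6.png

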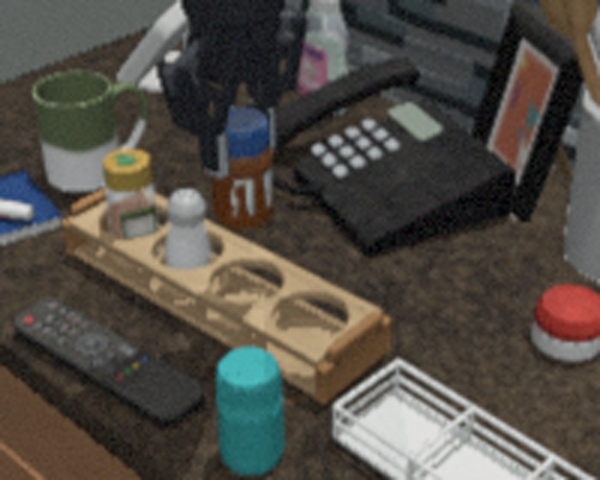

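Blue is upright in the grip above hole 3, with shaker and ochre standing in place. I'll lower it.

```bash

python3 -m handwheel '{"steps":[{"linear":[1,2,20],"twist":0},{"linear":[1,2,45],"twist":0},{"linear":[1,2,70],"twist":0},{"linear":[1,2,85],"twist":0},{"linear":[1,2,94],"twist":0},{"linear":[1,2,98],"twist":0},{"linear":[1,2,98],"twist":0},{"linear":[1,2,98],"twist":0}]}' | grep -E "t:|tool_pos|ft_"
python3 -m handwheel '{"steps":[{"linear":[0,0,0.7],"twist":0},{"linear":[0,0,1.4],"twist":0},{"linear":[0,0,1.4],"twist":0}]}' | grep -E "t:|tool_pos|ft_"
python3 st.py h3,.0594
```

```text
t: 18.58
tool_pos: [0.4831, 0.1507, 0.0619]
eef_rot: [[-0.042, 0.999, 0.001], [0.999, 0.042, 0.0], [0.0, 0.001, -1.0]]
ft_force: [-0.1, 0.4, -0.4]
t: 18.83
tool_pos: [0.4829, 0.151, 0.0603]
eef_rot: [[-0.043, 0.999, 0.001], [0.999, 0.043, 0.0], [0.0, 0.001, -1.0]]
ft_force: [-0.1, -0.6, -0.5]
18.83 [0.4829 0.151  0.0603] yang 2.44 tilt [ 0.001  0.    -1.   ] F [-0.1 -0.6 -0.5] w 0.0448 g 41.1 q [-1.0, 30.0, -30.0, 115.0, 23.0, 40.0, -43.0]
h3 [0.7 0.6 0.9]
```

```bash

python3 -m handwheel '{"steps":[{"linear":[0,0,0.5],"twist":0},{"linear":[0,0,1],"twist":0},{"linear":[0,0,1],"twist":0}]}' | grep -E "t:|tool_pos|ft_"
python3 -m handwheel '{"steps":[{"linear":[0,0,0.4],"twist":0},{"linear":[0,0,0.6],"twist":0},{"linear":[0,0,0.6],"twist":0}]}' | grep -E "t:|tool_pos|ft_"
```

```text
t: 19.08
tool_pos: [0.4827, 0.1511, 0.0594]
eef_rot: [[-0.043, 0.999, 0.001], [0.999, 0.043, -0.0], [-0.0, 0.001, -1.0]]
ft_force: [-0.8, -0.4, 6.6]
t: 19.33
tool_pos: [0.4828, 0.1511, 0.0593]
eef_rot: [[-0.043, 0.999, 0.001], [0.999, 0.043, -0.0], [-0.0, 0.001, -1.0]]
ft_force: [-4.2, -0.8, 15.4]
```

```bash

python3 -m handwheel '{"steps":[{"linear":[0,0,0],"twist":0},{"linear":[0,0,0],"twist":0},{"linear":[0,0,0],"twist":0},{"linear":[0,0,0],"twist":0},{"linear":[0,0,0],"twist":0},{"linear":[0,0,-20],"twist":0},{"linear":[0,0,-50],"twist":0},{"linear":[0,0,-80],"twist":0},{"linear":[0,0,-90],"twist":0},{"linear":[0,0,-90],"twist":0}]}' 1 40 | grep -E "t:|tool_pos|ft_|width"
python3 st.py green,.152
```

```text
t: 20.17
tool_pos: [0.4841, 0.1518, 0.1508]
eef_rot: [[-0.043, 0.999, 0.005], [0.999, 0.043, 0.001], [0.001, 0.005, -1.0]]
ft_force: [0.0, 0.4, -0.5]
width: 0.0854
20.17 [0.4841 0.1518 0.1508] yang 2.44 tilt [ 0.005  0.001 -1.   ] F [ 0.   0.4 -0.5] w 0.0854 g 0.0 q [3.0, 23.0, -34.0, 110.0, 16.0, 51.0, -37.0]
green [-408.4  -44.9   -1.9]
```

```bash

python3 -m handwheel '{"steps":[{"linear":[-20,-2,0],"twist":0},{"linear":[-55,-6,0],"twist":1},{"linear":[-95,-10,0],"twist":1},{"linear":[-135,-15,0],"twist":2},{"linear":[-175,-19,0],"twist":2},{"linear":[-215,-23,0],"twist":3},{"linear":[-255,-28,0],"twist":3},{"linear":[-295,-32,0],"twist":4},{"linear":[-335,-37,0],"twist":4},{"linear":[-370,-41,0],"twist":4},{"linear":[-400,-44,-1],"twist":4},{"linear":[-408,-45,-1],"twist":4}]}' | grep -E "t:|ft_"
python3 -m handwheel '{"steps":[{"linear":[0,0,0],"twist":0},{"linear":[0,0,0],"twist":0}]}' | head -1
python3 st.py green,.062
```

```text
t: 21.17
eef_rot: [[0.034, 0.999, -0.002], [0.999, -0.034, -0.002], [-0.002, -0.002, -1.0]]
ft_force: [0.4, -0.4, -0.2]
t: 21.33
21.33 [ 0.4545 -0.2579  0.1482] yang -1.59 tilt [-0.001  0.001 -1.   ] F [-0.2  0.3 -1.3] w 0.0855 g 0.0 q [44.0, 23.0, -27.0, 108.0, 13.0, 51.0, 9.0]
green [-0.4  2.3 86.2]
```

```bash

python3 -m handwheel '{"steps":[{"linear":[0,2,25],"twist":0},{"linear":[0,2,50],"twist":0},{"linear":[0,2,70],"twist":0},{"linear":[0,2,82],"twist":0},{"linear":[0,2,86],"twist":0},{"linear":[0,2,86],"twist":0}]}' | grep -E "t:|tool_pos|ft_"
python3 -m handwheel '{"steps":[{"linear":[0,0,0],"twist":0},{"linear":[0,0,0],"twist":0},{"linear":[0,0,0],"twist":0},{"linear":[0,0,0],"twist":0},{"linear":[0,0,0],"twist":0},{"linear":[0,0,0],"twist":0},{"linear":[0,0,0],"twist":0},{"linear":[0,0,0],"twist":0}]}' 0 40 | grep -E "grip"
python3 st.py h4,.165
```

```text
t: 21.83
tool_pos: [0.4567, -0.2563, 0.0622]
eef_rot: [[0.024, 1.0, -0.002], [1.0, -0.024, 0.002], [0.002, -0.002, -1.0]]
ft_force: [0.7, 0.2, 0.8]
grip_force: 40.1
22.5 [ 0.4577 -0.2588  0.0643] yang -1.56 tilt [ 0.002 -0.001 -1.   ] F [-0.9  1.1  5.7] w 0.0444 g 40.1 q [41.0, 30.0, -24.0, 113.0, 18.0, 41.0, 5.0]
h4 [ 339.2   20.2 -100.9]
```

```bash

python3 -m handwheel '{"steps":[{"linear":[0,0,-8],"twist":0},{"linear":[0,0,-25],"twist":0},{"linear":[0,0,-55],"twist":0},{"linear":[0,0,-85],"twist":0},{"linear":[20,1,-101],"twist":0},{"linear":[55,4,-101],"twist":0},{"linear":[95,6,-101],"twist":-1},{"linear":[135,8,-101],"twist":-1},{"linear":[175,11,-101],"twist":-2},{"linear":[215,14,-101],"twist":-2},{"linear":[255,16,-101],"twist":-3},{"linear":[290,18,-101],"twist":-3}]}' | grep -E "tool_pos|ft_|width"
python3 -m handwheel '{"steps":[{"linear":[25,2,0],"twist":-1},{"linear":[47,3,0],"twist":-1},{"linear":[47,3,0],"twist":-1},{"linear":[47,3,0],"twist":-1}]}' | head -1
python3 st.py h4,.0683
python3 - <<'E'
from st import *
f=manip.grab_frame("scene"); im=f["color"][:,:,::-1]
cv2.imwrite("pics/c7.png",cv2.resize(im[90:250,150:350],(600,480),interpolation=2))
E
```

```text
tool_pos: [0.4826, 0.0334, 0.1652]
ft_force: [0.7, -0.4, -2.4]
width: 0.0444
t: 23.83
23.83 [0.4844 0.0792 0.1648] yang 2.61 tilt [ 0.001  0.    -1.   ] F [ 0.4 -1.4 -1.2] w 0.0448 g 41.3 q [12.0, 21.0, -35.0, 111.0, 15.0, 52.0, -27.0]
h4 [ 0.5  2.4 96.5]
```

View pics/c7.png

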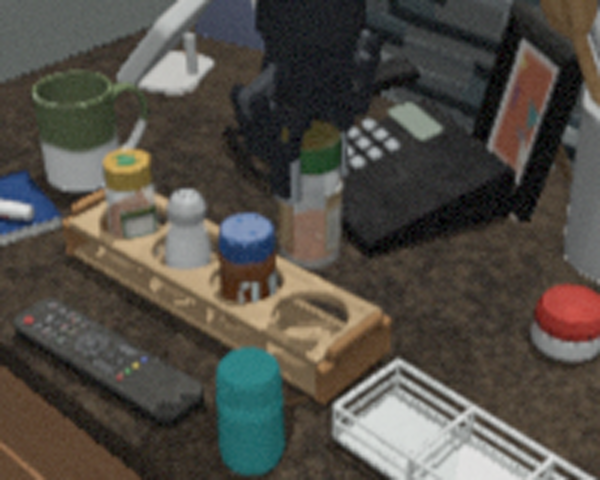

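Three jars are in, and green is upright in the grip. I'll lower it into hole 4.

```bash

python3 -m handwheel '{"steps":[{"linear":[0,2,20],"twist":0},{"linear":[0,2,45],"twist":0},{"linear":[0,2,68],"twist":0},{"linear":[0,2,83],"twist":0},{"linear":[0,2,90],"twist":0},{"linear":[0,2,94],"twist":0},{"linear":[0,2,94],"twist":0},{"linear":[0,2,94],"twist":0}]}' | grep -E "t:|tool_pos|ft_"
python3 -m handwheel '{"steps":[{"linear":[0,0,0.7],"twist":0},{"linear":[0,0,1.4],"twist":0},{"linear":[0,0,1.4],"twist":0}]}' | grep -E "t:|tool_pos|ft_"
python3 st.py h4,.0683
```

```text
t: 24.55
tool_pos: [0.4872, 0.0777, 0.0709]
eef_rot: [[-0.042, 0.999, 0.001], [0.999, 0.042, 0.0], [-0.0, 0.001, -1.0]]
ft_force: [0.2, 0.6, -1.2]
t: 24.8
tool_pos: [0.487, 0.078, 0.0693]
eef_rot: [[-0.043, 0.999, 0.001], [0.999, 0.043, 0.0], [-0.0, 0.001, -1.0]]
ft_force: [0.9, -0.1, -1.6]
24.8 [0.487  0.078  0.0693] yang 2.44 tilt [ 0.001  0.    -1.   ] F [ 0.9 -0.1 -1.6] w 0.0446 g 41.3 q [8.0, 28.0, -30.0, 117.0, 22.0, 41.0, -34.0]
h4 [ 1.8 -0.   1. ]
```

```bash

python3 -m handwheel '{"steps":[{"linear":[0,0,0.5],"twist":0},{"linear":[0,0,1],"twist":0},{"linear":[0,0,1],"twist":0}]}' | grep -E "tool_pos|ft_"
```

```text
tool_pos: [0.4869, 0.078, 0.0683]
ft_force: [-0.7, -1.0, 5.2]
```

```bash

python3 -m handwheel '{"steps":[{"linear":[0,0,0],"twist":0},{"linear":[0,0,0],"twist":0},{"linear":[0,0,0],"twist":0},{"linear":[0,0,0],"twist":0},{"linear":[0,0,0],"twist":0},{"linear":[0,0,-20],"twist":0},{"linear":[0,0,-50],"twist":0},{"linear":[0,0,-80],"twist":0},{"linear":[0,0,-110],"twist":0},{"linear":[-30,0,-130],"twist":0},{"linear":[-60,0,-130],"twist":0},{"linear":[-60,0,-130],"twist":0}]}' 1 40 | grep -E "t:|tool_pos|ft_|width"
python3 - <<'E'
from st import *
f=manip.grab_frame("scene"); im=f["color"][:,:,::-1]; f2=manip.grab_frame("side")["color"][:,:,::-1]
cv2.imwrite("pics/c8.png",np.hstack([cv2.resize(im[90:290,150:350],(480,480),interpolation=2),cv2.resize(f2[130:310,190:310],(320,480),interpolation=2)]))
E
```

```text
t: 26.05
tool_pos: [0.4901, 0.0119, 0.1987]
eef_rot: [[-0.036, 0.999, 0.002], [0.999, 0.036, -0.003], [-0.003, 0.002, -1.0]]
ft_force: [-0.8, -1.3, -0.3]
width: 0.0856
```

View pics/c8.png

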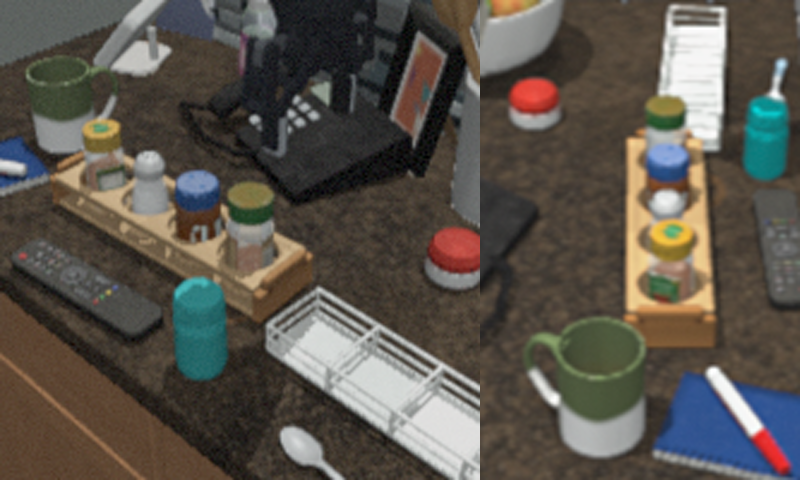

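All four jars stand upright in their holes, in order. The gripper is clear and nothing else has moved, so I'm handing in.

```bash
python3 -c "
from workcell import manip
print(manip.close_job())"
```

```text
the job is handed in; nothing more can be done
None
```

All four jars now stand upright in the wooden rack in their original left-to-right order (ochre, shaker, blue, green), nothing else looked moved in the last pictures, and I handed the job in at about 26 s; no verdict came back.

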